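Feel out the hidden test point with the meter probe

TASK

Lift the meter probe out of its spring clip, lean it in under the hood of the test-point housing and set its tip on the floor of the channel there, then slide it along until it drops into the hidden socket hole. Push it down to the bottom of the hole and leave it standing in it. Do not shift any of the other things on the ledge.

Things in the scene. Friction and masses are not known exactly. Their poses are not given: they have to be found in the camera images.
- probe_mid (a point): meter probe, 160 mm long, 80 to 170 g, loose, upright in its spring clip at the start, tip down. This point is half-way along its axis, 80 mm from the tip; z points from tip to handle end. Top part (93 to 160 mm from the tip) is a square plastic handle 24 x 24 mm, faces along this point's x and y: hold it there
- probe_tip (a point): rounded end of the probe, on its axis; axes as probe_mid; 20 mm above the ledge at the start. From here up: steel shaft 9 mm in diameter (0 to 55 mm), round plastic barrel 20 mm in diameter (55 to 85), collar 32 mm in diameter (85 to 93), which rests on the clip's arms, then the square handle
- probe: the same probe; origin at its tip, axes as probe_mid
- clip_seat (a point): steel spring clip on a stand 105 mm tall (base 75 x 70 mm). Two stiff arms 22 mm apart stand round the probe's barrel, closed at the back, narrowed in front: the probe comes out straight up only, without resistance, and its tip is clear after 90 mm of lift. This point: clip axis, top of the arms, 105 mm above the ledge, z up
- housing: test-point housing: grey metal box fixed to the ledge, 200 mm wide (y), 102 mm deep (x), 136 mm high; origin under its middle, x towards its back wall, z up. Its front face slopes up towards the back wall, 30 degrees from level. A straight level channel runs along y across this face, under the hood
- channel (a point): middle of the channel's hard, smooth porcelain floor, 65 mm above the ledge. z is square to the floor, pointing out from under the hood, 30 degrees from vertical; y along the channel, x up the slope. Channel: 84 mm long (y -42 to 42 mm), 14 mm wide at the floor, flared to 24 mm at its rim 9 mm above. Hidden in its floor is one socket hole, place not listed
- hole_span (a point): same point and axes as channel. The hole's centre lies at a y anywhere from -28 to 28 mm on the floor's middle line. It is as wide as the channel (14 mm across, 13 mm along) and 39 mm deep, straight down along -z. A tip that slides over it under light pressure drops in
- hood_lip (a point): middle of the lower front edge of the hood, a flat plate 5 mm thick, 200 mm wide, from here back to the back wall. It is 66 mm higher than the channel point and overhangs it by 8 mm, so a probe must come in leaning, along the channel's z axis; within 26 mm of that axis the way is free. Axes as housing
- valve_base: bystander: loose cream porcelain valve base, 72 mm in diameter, 34 mm high; origin at the middle of its underside, z up
- insulator: bystander: loose porcelain stand-off insulator, 52 mm in diameter, 55 mm high; origin under its middle, z up
- log_book: bystander: loose closed log book, 100 x 150 x 14 mm; origin under its middle, z up
- switch_box: bystander, fixed: chrome toggle switch housing 60 x 80 mm, 79 mm high with its toggle; origin under its middle, z up
- nut_a: bystander: loose brass thumb nut, 43 mm in diameter, 21 mm high; origin under its middle, z up
- nut_b: bystander: loose brass thumb nut, 43 mm in diameter, 21 mm high; origin under its middle, z up
- nut_c: bystander: loose brass thumb nut, 43 mm in diameter, 21 mm high; origin under its middle, z up
Things that resemble listed ones, but are neither listed nor needed, are in the scene too. There is more than one size of the probe; the job needs the larger. Leave any green look-alike of the housing alone.

How it is judged:
On the way, in this order (a step that is already met when the one before it is completed fails the run):
1. the probe is lifted out of its clip: its tip is above the clip's arms, held in the fingers (z of probe_tip in the frame of clip_seat above 0 m and contact force between the fingers and probe above 0.5 N), for 0.05 s.
2. the probe's tip is in the channel under the hood, at its floor (less than 7 mm above it and less than 6 mm below it) (x of probe_tip in the frame of channel between -0.009 and 0.009 m and y of probe_tip in the frame of channel between -0.045 and 0.045 m and z of probe_tip in the frame of channel between -0.006 and 0.007 m), for 0.1 s.
3. the tip has dropped into the hole and is at least 33 mm below the channel floor (x of probe_tip in the frame of channel between -0.009 and 0.009 m and y of probe_tip in the frame of channel between -0.045 and 0.045 m and z of probe_tip in the frame of channel below -0.033 m), for 0.1 s.
At the end, for the whole second after the job is handed in: the probe stands released and at rest (under 10 mm/s) in the socket hole: its tip is at least 33 mm below the channel floor, within the channel's length and width, and its axis is within 0.25 rad of the hole's (all of step 3 and angle between the z axis of probe_mid and the z axis of channel, either way round below 0.25 rad and linear speed of probe below 0.01 m/s and contact force between the fingers and probe below 0.1 N); the robot touches nothing.
It fails at once if one of the loose things standing by (valve base, nuts, insulator, log book) was shifted by more than 20 mm (distance of any of valve_base, nut_a, nut_b, nut_c, insulator, log_book from where it was at the start of the episode above 0.02 m).
It also fails if it takes over 51 s, if anything falls off the work surface, if the arm or the gripper's body presses on something with over 40 N, if the wrist force passes 120 N, or if a joint passes its speed limit or range.

ROBOT

A 6-joint arm with a two-finger parallel gripper is mounted at the origin on the work surface. World frame = base frame: x ahead of the robot, y to its left, z up, the work surface at z = 0. Lengths are in m, angles in rad, forces in N, time in s.
With the tool pointing down it reaches from about 0.35 to 0.975 m from the base axis. Payload 4.9 kg.
Tool frame: the origin (TCP) lies at the centre of the arm's flange, where the gripper is bolted on; the fingertips stand 173 mm ahead of it and the grasp point (between the pads) lies 155 mm ahead of it (ctrl.finger_overhang is the distance from the TCP to the fingertips, in m); z points along the fingers, y is the direction in which the jaws open and shut (so a half turn about z gives the same grasp; the last joint's range is limited). The gripper opens to 85 mm and grips with 20 to 120 N. Pads are 22 mm wide; open, the fingers measure 114 mm over their backs; the gripper's body (76 mm by 85 mm) begins 54 mm behind the grasp point. The pads swing forward as they close: fully open they stand 13 mm farther back than shut.
Start: joints at [-0.119, 0.053, 1.613, -0, 1.476, -0.119], TCP at [0.625, 0, 0.405] pointing down, gripper open.
Joint ranges: [-3.01, 3.01], [-1.01, 2.22], [0.06, 2.58], [-1.02, 4.17], [0.09, 2.62], [-3.14, 3.14]. Speed limits (rad/s): [2.57, 2.57, 3.14, 3.14, 3.14, 3.14].

INTERFACE

Orientations are given as a rotation vector (axis times angle).
In Python, from station import ctrl, eyes, spotter gives the robot as it stands.
- The arm moves only by the shell command python3 -m crank 'ROWS' [FORCE]. ROWS is JSON, a list of rows, each a list of 7 numbers: the turn, a rotation vector about the tool's x, y, z in rad, then the shift along the tool's x, y, z in mm, then the closure, from -1 (fully open) to 1 (shut). A call has 1 to 8 rows; each row shifts and turns the pose as measured when the row begins, along the tool's axes as they then stand; what a row does not reach is not made up. A row lasts 1/12 s, in which the tool goes at most 41.7 mm and 7.16 degrees, less where a joint would pass 70% of its speed; a pose out of reach is approached as far as the arm can. A call is refused whole if a number of a shift passes 41.7 or a number of a turn 0.125, either way. A call with a gripper value outside its range is refused whole. The fingers move at their own pace and stop on an object; FORCE is the grip in N (left out, the last holds). Time passes only in rows, so rows that do not move let the fingers close. It gives the time, the measured TCP pose, the force and the opening at its end, in the units of the state.
- ctrl.get_obs(): the state, without advancing time (a new reading comes with each control period).
- eyes.get_image(name): name is "scene" or "side" or "wrist"; returns a dict with "image" (400x640x3 uint8, red, green, blue), "vertical_fov" (degrees; the focal length in pixels is half the picture's height over the tangent of half this angle, whatever the lens; pixels are square), "cx", "cy" (the principal point, pixels), "rvec" (rotation vector, rad) and "tvec" (3), from world to camera coordinates, as OpenCV has them; the wrist camera has in their place "mount" (4x4, takes a point from camera to tool coordinates, whose origin is the TCP and whose axes are the flange's). Camera axes: x right, y down, z forward; pixel columns grow to the right and rows downward; lengths in m; the calibration is good to about 2 mm. A picture is of the moment at which its call begins: read the wrist's pose just before it. There is no depth.
- ctrl.finish_job(): hands the job in, once; it reports no verdict.
Trained networks look in a picture, given as the dict that the camera call returned (one of the last four; its "shot" number tells which), for a name from the list of things; names that differ only in an ending like _2 or _b are one class to them, and where a whole thing is asked for, a point or a joint stands for the part that bears it (a point fixed in the world has none). Each returns a list of dicts, best first, with "confidence" (0 to 1); they miss things now and then, are a little off and sometimes report something else, mostly with a low value. They report only what shows in the picture. A call takes as long as a camera call. They do not tell look-alikes from the thing itself.
- spotter.look_for(query, picture): "centre" ([x, y, z] in m, in world coordinates, good to about 4 mm: the middle of the surface that is visible of it).
- spotter.outline_of(query, picture): "region" (400x640 bool, what is visible of it).
- spotter.mark_of(query, picture): "centre" ([x, y, z] in m, in world coordinates, good to about 4 mm: a listed point, or the origin of a listed thing).
The state is a dict: "t": time; "q": joint angles; "dq": joint speeds; "effort": joint torques, N m; "tool_pos": TCP position; "tool_rot": TCP orientation; "contact_force": force on the tool from outside, world axes, zero at the start; "wrist_torque": the same for the moment, N m; "opening": finger opening in m.
Only numpy, scipy, OpenCV 4.12 (cv2) and the standard library are available. Lean on these libraries where they do the work, as an engineer would, in place of code of your own. Each camera call takes 0.05 s, during which the arm holds its last target.

## Working session

There is one attempt and no reset: what is moved stays moved. The work goes in short steps, Python scripts to look and compute and a shell command to move; the robot and the scene stay as the last step left them, time stands still between calls to the robot, and variables do not carry over. Pictures are saved under pics/ and viewed, and the job is handed in when it is done.

```bash
ls; mkdir -p pics
cat > h.py <<'E'
import numpy as np, cv2
from station import ctrl, eyes, spotter
from scipy.spatial.transform import Rotation as R
def save(n,im): cv2.imwrite('pics/'+n+'.png',cv2.cvtColor(im,cv2.COLOR_RGB2BGR))
def K(p):
    f=200/np.tan(np.radians(p['vertical_fov'])/2); return f,p['cx'],p['cy']
def ext(p,o=None):
    if 'rvec' in p and p.get('rvec') is not None:
        return R.from_rotvec(p['rvec']).as_matrix(),np.array(p['tvec'])
    T=np.eye(4);T[:3,:3]=R.from_rotvec(o['tool_rot']).as_matrix();T[:3,3]=o['tool_pos']
    W=np.linalg.inv(T@np.array(p['mount']));return W[:3,:3],W[:3,3]
def proj(p,X,o=None):
    f,cx,cy=K(p);r,t=ext(p,o);c=r@np.array(X)+t;return np.array([cx+f*c[0]/c[2],cy+f*c[1]/c[2]])
def ray(p,uv,o=None):
    f,cx,cy=K(p);r,t=ext(p,o);d=r.T@np.array([(uv[0]-cx)/f,(uv[1]-cy)/f,1]);return -r.T@t,d/np.linalg.norm(d)
E
python3 - <<'E'
from h import *
o=ctrl.get_obs();print({k:np.round(v,3) for k,v in o.items()})
for n in ['scene','side','wrist']:
    p=eyes.get_image(n);save(n+'0',p['image'])
    print(n,p['vertical_fov'],p['cx'],p['cy'],{k:v for k,v in p.items() if k in('shot','rvec','tvec','mount')})
    for q in ['probe_mid','probe_tip','clip_seat','channel','hood_lip','housing','valve_base','insulator','log_book','switch_box','nut_a']:
        print(q,[(np.round(d['centre'],3).tolist(),round(d['confidence'],2)) for d in spotter.mark_of(q,p)[:5]])
print(ctrl.get_obs()['t'])
E
```

```text
pics
{'t': np.float64(0.0), 'q': array([-0.119,  0.053,  1.614,  0.   ,  1.476, -0.119]), 'dq': array([-0.002, -0.001,  0.002, -0.001, -0.002, -0.001]), 'effort': array([ 0.0000e+00, -3.9367e+01, -3.7018e+01, -0.0000e+00,  7.0000e-03,
       -0.0000e+00]), 'tool_pos': array([0.625, 0.   , 0.403]), 'tool_rot': array([-2.22e+00, -2.22e+00,  2.00e-03]), 'contact_force': array([-0.696, -0.437, -1.283]), 'wrist_torque': array([ 0.04 , -0.029, -0.011]), 'opening': np.float64(0.085)}
scene 51.937307683000554 314.12177912307556 201.6080268364446 {'rvec': array([ 1.29475825,  2.16486452, -0.9933672 ]), 'tvec': array([ 0.19793706, -0.26381612,  1.30420414]), 'shot': 1}
probe_mid [([0.531, -0.222, 0.099], 0.86), ([0.438, -0.215, 0.052], 0.52)]
probe_tip [([0.44, -0.214, -0.002], 0.58)]
clip_seat [([0.533, -0.219, 0.108], 0.71), ([0.774, 0.14, -0.002], 0.69)]
channel [([0.309, 0.189, 0.065], 0.59)]
hood_lip [([0.313, 0.181, 0.13], 0.85), ([0.583, 0.155, 0.131], 0.79), ([0.782, -0.021, 0.0], 0.51)]
housing [([0.31, 0.198, 0.0], 0.79), ([0.585, 0.17, -0.001], 0.74)]
valve_base [([0.417, -0.002, 0.
[... 1218 characters left out ...]
03e-04,  4.57318124e-04,
         2.29125706e-04],
       [-6.17802067e-04, -2.80652388e-01,  9.59809281e-01,
         3.12601847e-02],
       [ 0.00000000e+00,  0.00000000e+00,  0.00000000e+00,
         1.00000000e+00]]), 'shot': 3}
probe_mid []
probe_tip [([0.529, -0.22, 0.021], 0.51), ([0.777, -0.024, -0.001], 0.22)]
clip_seat []
channel [([0.63, -0.004, -0.001], 0.66)]
hood_lip [([0.416, -0.005, 0.0], 0.47)]
housing []
valve_base [([0.42, -0.004, 0.002], 0.63)]
insulator [([0.769, -0.132, 0.001], 0.74), ([0.528, -0.223, 0.025], 0.22)]
log_book [([0.771, 0.139, 0.001], 0.63)]
switch_box []
nut_a [([0.78, -0.021, -0.001], 0.97), ([0.53, 0.006, 0.0], 0.68), ([0.629, 0.0, -0.003], 0.55)]
1.8
```

View images.

View pics/scene0.png

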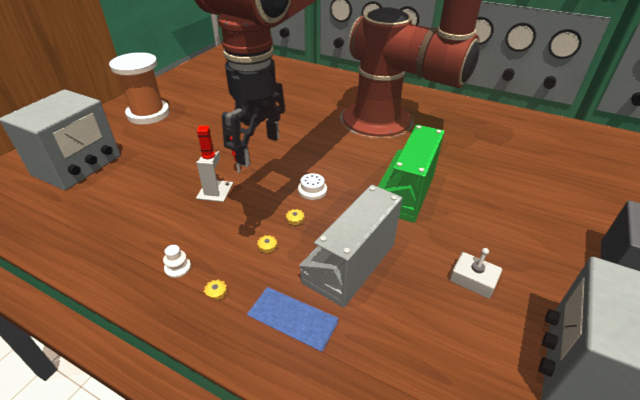

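View pics/side0.png

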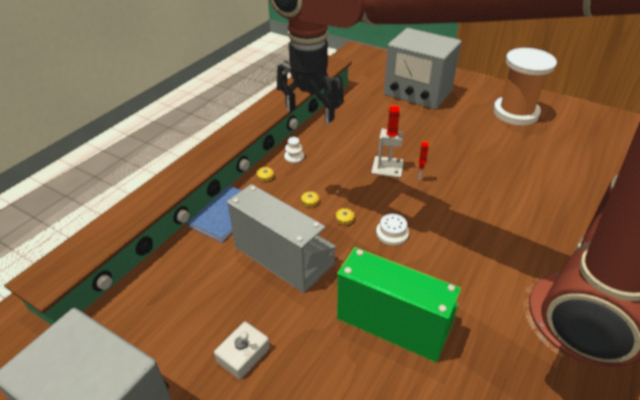

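View pics/wrist0.png

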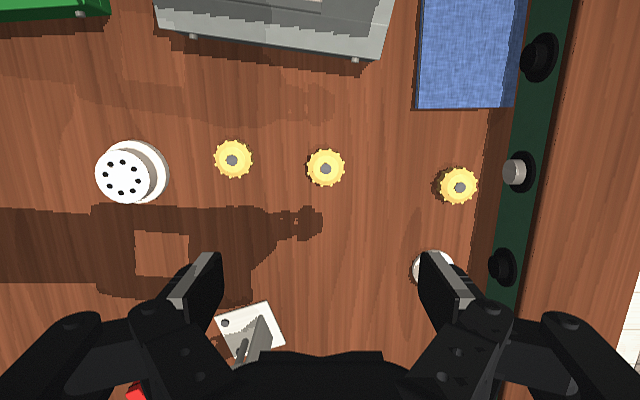

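```bash
python3 -m crank '[[0,0,0,-40,0,0,-1],[0,0,0,-40,0,0,-1],[0,0,0,-40,0,0,-1],[0,0,0,-40,0,0,-1]]' ; python3 -m crank '[[0,0.12,0,0,0,0,-1],[0,0.12,0,0,0,0,-1],[0,0.12,0,0,0,0,-1],[0,0.12,0,0,0,0,-1],[0,0.12,0,0,0,0,-1],[0,0.12,0,0,0,0,-1],[0,0.12,0,0,0,0,-1],[0,0,0,0,0,0,-1]]'
python3 - <<'E'
from h import *
o=ctrl.get_obs();p=eyes.get_image('wrist');save('w1',p['image']);np.save('o1.npy',o,allow_pickle=True);np.save('p1.npy',p,allow_pickle=True)
print({k:np.round(v,3) for k,v in o.items() if k in('t','q','tool_pos')},R.from_rotvec(o['tool_rot']).as_matrix().round(3))
for q in ['channel','hood_lip','housing','log_book']:
        print(q,[(np.round(d['centre'],3).tolist(),round(d['confidence'],2),proj(p,d['centre'],o).round()) for d in spotter.mark_of(q,p)[:5]])
E
```

```text
t: 2.13
tool_pos: [0.6261, -0.1569, 0.4049]
tool_rot: [-2.205, -2.237, -0.005]
contact_force: [0.7, 0.0, -0.3]
opening: 0.0852
t: 2.8
tool_pos: [0.6253, -0.1676, 0.406]
tool_rot: [-1.696, -1.707, -0.799]
contact_force: [-0.8, -1.3, -0.5]
opening: 0.085
{'t': np.float64(2.8), 'q': array([-0.489,  0.187,  1.529,  0.779,  1.838, -0.445]), 'tool_pos': array([ 0.625, -0.168,  0.406])} [[-0.006  1.     0.   ]
 [ 0.641  0.004  0.767]
 [ 0.767  0.005 -0.641]]
channel [([0.585, 0.163, 0.062], 0.88, array([290., 193.])), ([0.31, 0.189, 0.064], 0.62, array([ 99., 176.]))]
hood_lip [([0.309, 0.175, 0.131], 0.86, array([ 64., 151.])), ([0.584, 0.158, 0.132], 0.6, array([286., 163.]))]
housing [([0.585, 0.168, -0.004], 0.87, array([294., 214.])), ([0.312, 0.196, 0.001], 0.68, array([123., 196.]))]
log_book [([0.772, 0.137, -0.0], 0.64, array([417., 231.]))]
```

View pics/w1.png

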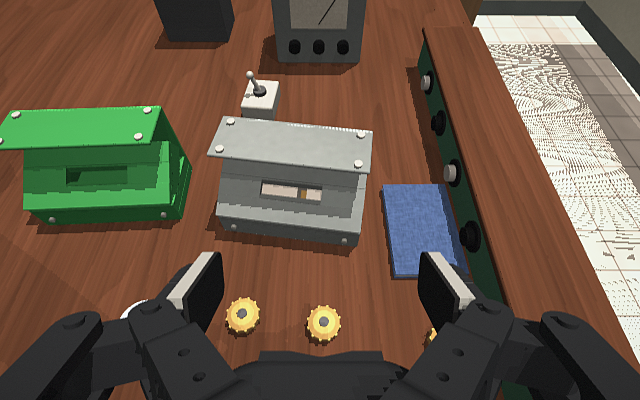

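The grey housing faces us; its channel is at about (260–322, 180–202), with a dark patch near (302,194) that looks like the hole. The green look-alike is on the left at (100,165). I'll move closer.

```bash
python3 -m crank '[[0,0,0,0,0,40,-1],[0,0,0,0,-20,40,-1],[0,0,0,0,-20,40,-1],[0,0,0,0,0,0,-1]]'
python3 - <<'E'
from h import *
o=ctrl.get_obs();p=eyes.get_image('wrist');save('w2',p['image']);np.save('o2.npy',o,allow_pickle=True);np.save('p2.npy',p,allow_pickle=True)
for q in ['channel','hood_lip','housing']:
        print(q,[(np.round(d['centre'],4).tolist(),round(d['confidence'],2),proj(p,d['centre'],o).round()) for d in spotter.mark_of(q,p)[:5]])
c=proj(p,[.585,.163,.064],o).astype(int);print(c)
im=p['image'][c[1]-75:c[1]+75,c[0]-100:c[0]+100];print(c-[100,75]);save('w2z',cv2.resize(im,(800,600),interpolation=cv2.INTER_CUBIC))
E
```

```text
t: 3.38
tool_pos: [0.5851, -0.0736, 0.3293]
tool_rot: [-1.705, -1.723, -0.794]
contact_force: [-0.6, 0.7, -2.5]
opening: 0.0855
channel [([0.5841, 0.1668, 0.0652], 0.85, array([317., 216.])), ([0.3121, 0.1823, 0.068], 0.7, array([ 57., 199.]))]
hood_lip [([0.5817, 0.1568, 0.1307], 0.96, array([314., 188.]))]
housing [([0.5826, 0.1689, -0.0009], 0.64, array([316., 241.])), ([0.31, 0.1957, 0.0013], 0.6, array([ 96., 219.])), ([0.5849, 0.1568, 0.1309], 0.36, array([318., 188.]))]
[317 219]
[217 144]
```

View pics/w2z.png

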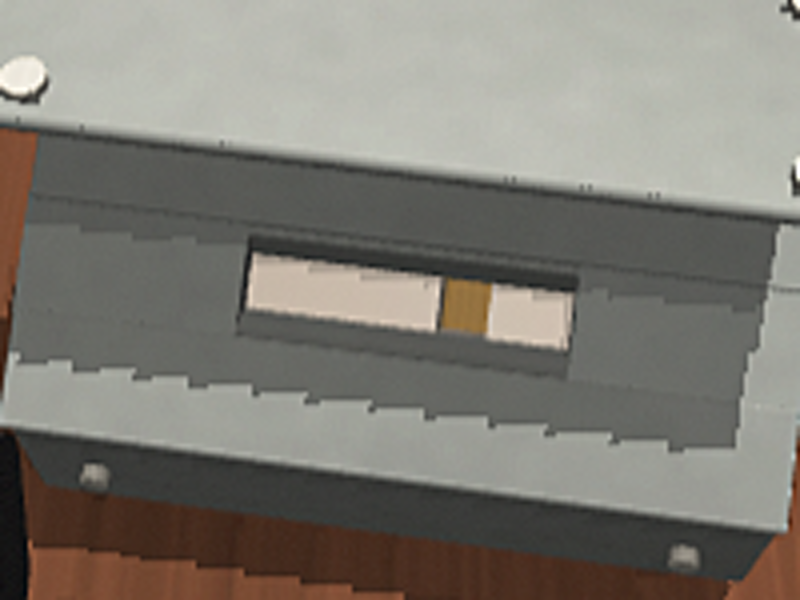

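View pics/w2.png

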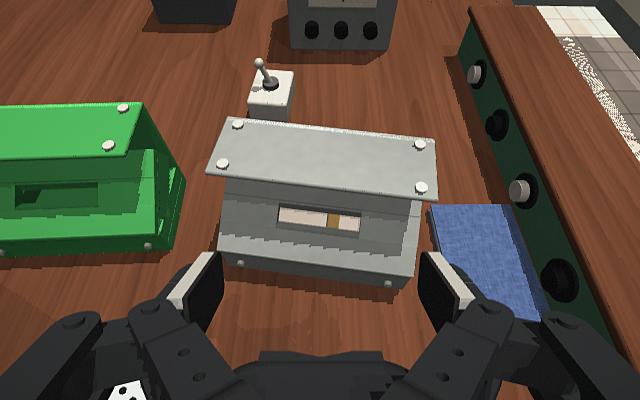

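Zoomed crop of w2: the porcelain floor runs from pixel (278.5,214) to (360,224), with a brass-coloured hole at (333.5,220), right of the middle. Computing positions.

Run:
```python
from h import *
o=np.load('o2.npy',allow_pickle=True).item();p=np.load('p2.npy',allow_pickle=True).item()
def onz(uv,z):
    c,d=ray(p,uv,o);return c+d*(z-c[2])/d[2]
z=lambda u,v:(217+u/4-.4,144+v/4-.4)
for zz in (.062,.065,.068):
    L=onz(z(246,281),zz);Rr=onz(z(572,321),zz);H=onz(z(466,305),zz)
    print(zz,L.round(4),Rr.round(4),H.round(4),np.linalg.norm(L-Rr),np.degrees(np.arctan2(*(Rr-L)[[1,0]])),'mid',((L+Rr)/2).round(4),'hole off',np.linalg.norm(H-(L+Rr)/2))
# hood front top corners z=.136
im=p['image']
save('w2h',cv2.resize(im[110:300,200:445],(784,608),interpolation=cv2.INTER_CUBIC))
o1=np.load('o1.npy',allow_pickle=True).item();p1=np.load('p1.npy',allow_pickle=True).item()
c=(292,190);save('w1z',cv2.resize(p1['image'][c[1]-30:c[1]+30,c[0]-40:c[0]+40],(800,600),interpolation=cv2.INTER_CUBIC))
```

```text
0.062 [0.5434 0.1703 0.062 ] [0.6282 0.1594 0.062 ] [0.6009 0.1638 0.062 ] 0.08550364579795434 -7.3246863492281795 mid [0.5858 0.1648 0.062 ] hole off 0.015160664564632848
0.065 [0.5438 0.1685 0.065 ] [0.6277 0.1577 0.065 ] [0.6007 0.1621 0.065 ] 0.08465073965513104 -7.324686349228216 mid [0.5857 0.1631 0.065 ] hole off 0.01500943564549398
0.068 [0.5442 0.1668 0.068 ] [0.6273 0.1561 0.068 ] [0.6006 0.1604 0.068 ] 0.08379783351230793 -7.324686349228178 mid [0.5857 0.1615 0.068 ] hole off 0.014858206726355115
```

View pics/w2h.png

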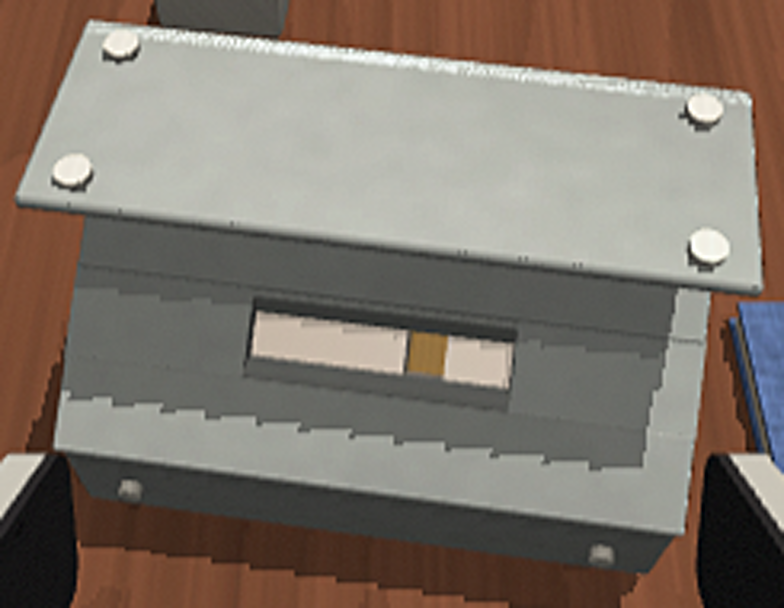

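View pics/w1z.png

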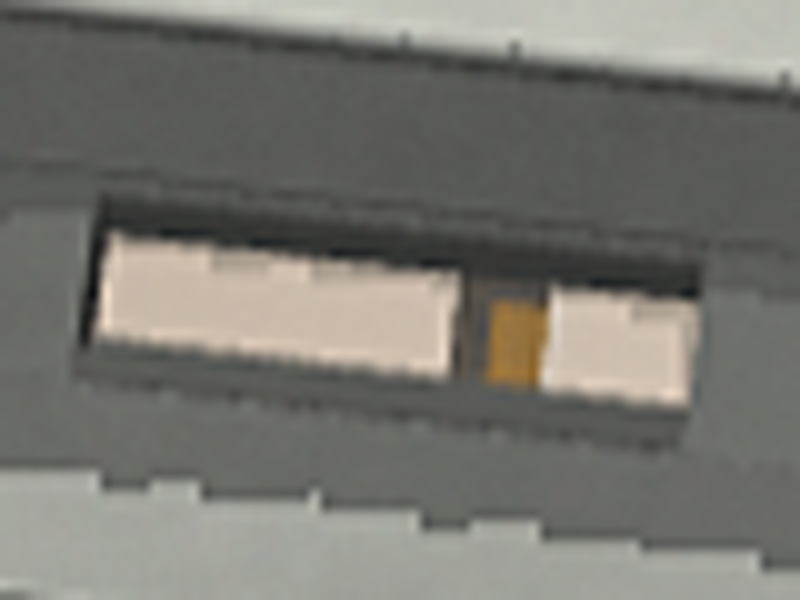

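Run:
```python
from h import *
o=np.load('o2.npy',allow_pickle=True).item();p=np.load('p2.npy',allow_pickle=True).item()
o1=np.load('o1.npy',allow_pickle=True).item();p1=np.load('p1.npy',allow_pickle=True).item()
z2=lambda u,v:(217+u/4-.4,144+v/4-.4)
z1=lambda u,v:(252+u/10-.45,160+v/10-.45)
def tri(a,b):
    A=[];B=[]
    for c,d in (a,b):
        M=np.eye(3)-np.outer(d,d);A.append(M);B.append(M@c)
    X=np.linalg.lstsq(np.vstack(A),np.hstack(B),rcond=None)[0]
    return X
for n,a,b in (('L',(246,281),(100,288)),('R',(572,321),(692,348)),('H',(466,305),(504,330))):
    r2=ray(p,z2(*a),o);r1=ray(p1,z1(*b),o1);X=tri(r1,r2);print(n,X.round(4));
    c,d=r1;print('  w1 at .065',(c+d*(.065-c[2])/d[2]).round(4))
# hood corners, w2h crop scale 3.2 from (200,110); top z .136
for uv in ((18,203),(762,292),(90,22),(750,92)):
    c,d=ray(p,(200+uv[0]/3.2-.4,110+uv[1]/3.2-.4),o);print((c+d*(.136-c[2])/d[2]).round(4))
```

```text
L [0.5433 0.1714 0.0603]
  w1 at .065 [0.5445 0.1682 0.065 ]
R [0.6268 0.1543 0.0715]
  w1 at .065 [0.6268 0.1587 0.065 ]
H [0.6008 0.1636 0.0622]
  w1 at .065 [0.6009 0.1615 0.065 ]
[0.4885 0.1671 0.136 ]
[0.6826 0.1415 0.136 ]
[0.497  0.2354 0.136 ]
[0.6921 0.2102 0.136 ]
```

```bash
python3 -m crank '[[0,-0.12,0,0,0,-40,-1],[0,-0.12,0,0,0,-40,-1],[0,-0.12,0,0,0,-40,-1],[0,-0.12,0,0,0,0,-1],[0,-0.12,0,0,0,0,-1],[0,-0.12,0,-20,-10,0,-1],[0,-0.12,0,-20,-20,0,-1],[0,0,0,0,0,0,-1]]'
python3 - <<'E'
from h import *
o=ctrl.get_obs();p=eyes.get_image('wrist');save('w3',p['image']);np.save('o3.npy',o,allow_pickle=True);np.save('p3.npy',p,allow_pickle=True)
for q in ['probe_mid','clip_seat','probe_tip']:
        print(q,[(np.round(d['centre'],4).tolist(),round(d['confidence'],2),proj(p,d['centre'],o).round()) for d in spotter.mark_of(q,p)[:5]])
E
```

```text
t: 4.25
tool_pos: [0.5638, -0.2124, 0.4482]
tool_rot: [2.187, 2.17, 0.039]
contact_force: [0.2, 0.9, -0.2]
opening: 0.0852
probe_mid [([0.5313, -0.2202, 0.0993], 0.96, array([265., 177.])), ([0.4384, -0.2154, 0.0606], 0.56, array([181., 166.])), ([0.77, -0.1313, -0.0035], 0.24, array([465.,  82.]))]
clip_seat [([0.5295, -0.2206, 0.1068], 0.87, array([263., 179.]))]
probe_tip [([0.4375, -0.2122, -0.0009], 0.87, array([197., 153.])), ([0.7678, -0.1342, -0.0043], 0.64, array([462.,  84.])), ([0.5308, -0.2202, 0.1031], 0.33, array([264., 178.]))]
```

View pics/w3.png

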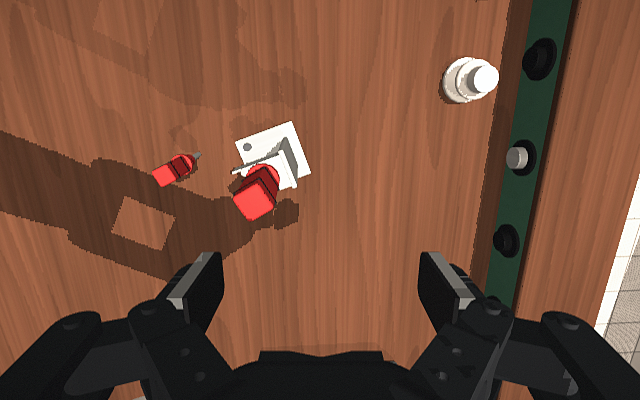

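Two probes show: the large one in the white clip at (255,190), and a small one standing alone at (175,168). The job's is the larger one, in the clip. I'll confirm in a crop.

Run:
```python
from h import *
p=np.load('p3.npy',allow_pickle=True).item();save('w3z',cv2.resize(p['image'][110:230,140:300],(800,600),interpolation=cv2.INTER_CUBIC))
s=cv2.imread('pics/side0.png');cv2.imwrite('pics/s0z.png',cv2.resize(s[90:190,350:450],(600,600),interpolation=cv2.INTER_CUBIC))
```

```text
(no output)
```

View pics/w3z.png

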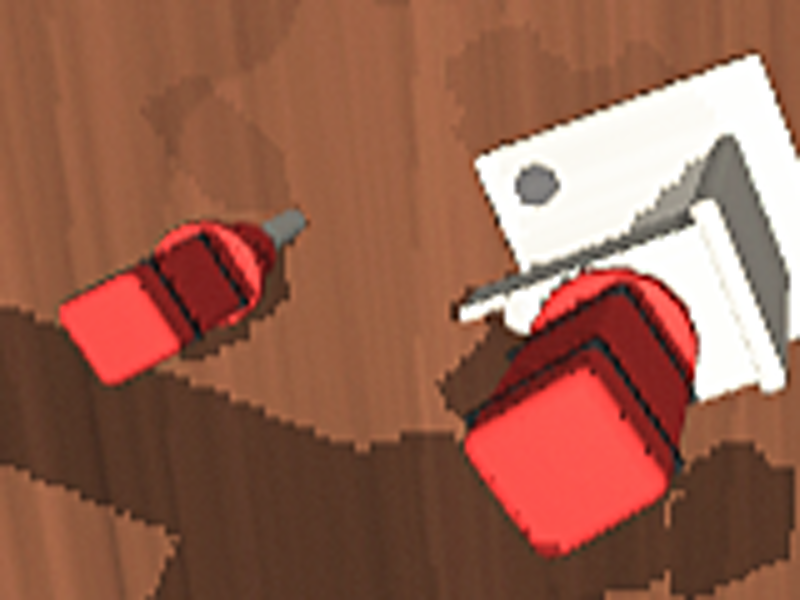

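View pics/s0z.png

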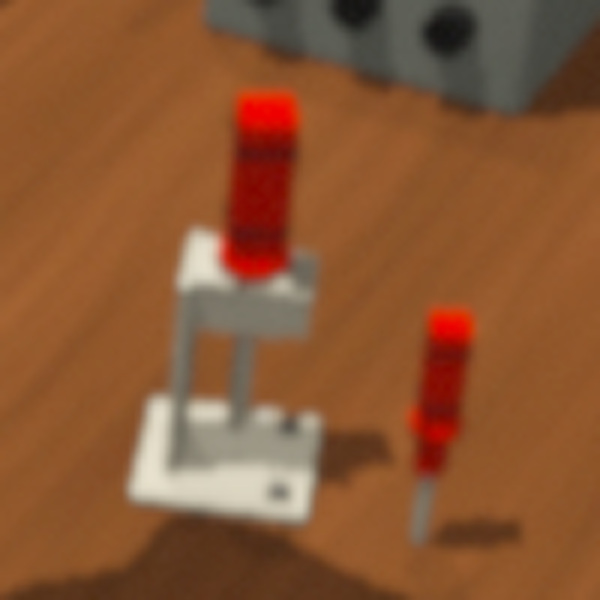

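Run:
```python
from h import *
o=np.load('o3.npy',allow_pickle=True).item();p=np.load('p3.npy',allow_pickle=True).item()
P=[]
for uv in ((467,445),(552,557),(670,480),(587,362)):
    c,d=ray(p,(140+uv[0]/5-.4,110+uv[1]/5-.4),o);P.append(c+d*(.18-c[2])/d[2])
P=np.array(P);print(P.round(4),P.mean(0).round(4))
for i in range(4):
    e=P[(i+1)%4]-P[i];print(np.linalg.norm(e).round(4),np.degrees(np.arctan2(e[1],e[0])).round(1))
# scene/side top
print(R.from_rotvec(o['tool_rot']).as_matrix().round(3),o['tool_pos'],o['q'].round(3))
```

```text
[[ 0.5158 -0.2158  0.18  ]
 [ 0.5269 -0.2339  0.18  ]
 [ 0.5452 -0.2221  0.18  ]
 [ 0.5341 -0.2036  0.18  ]] [ 0.5305 -0.2188  0.18  ]
0.0213 -58.5
0.0218 32.8
0.0216 120.9
0.0221 -146.3
[[ 0.009  0.998  0.061]
 [ 1.    -0.007 -0.025]
 [-0.025  0.061 -0.998]] [ 0.56379935 -0.21238948  0.44824019] [-0.485 -0.039  1.633  0.006  1.482 -0.477]
```

```bash
cat >> h.py <<'E'
def plan(pos,y,z):
    o=ctrl.get_obs();M=R.from_rotvec(o['tool_rot']).as_matrix()
    y=np.array(y,float);z=np.array(z,float);z/=np.linalg.norm(z);y-=z*(y@z);y/=np.linalg.norm(y)
    D=np.c_[np.cross(y,z),y,z]
    rv=R.from_matrix(M.T@D).as_rotvec();d=M.T@(np.array(pos)-o['tool_pos'])*1000
    d2=D.T@(np.array(pos)-o['tool_pos'])*1000
    print('t',round(float(o['t']),2),'pos',o['tool_pos'].round(4),'turn',rv.round(3),'shift now-axes',d.round(1),'final-axes',d2.round(1),'f',o['contact_force'].round(1),'open',round(float(o['opening']),4))
E
python3 -c "
from h import *
a=np.radians(32.2)
plan([.5305,-.2193,.40],[np.cos(a),np.sin(a),0],[0,0,-1])"
```

```text
t 4.45 pos [ 0.5652 -0.21    0.4463] turn [ 0.054  0.032 -0.567] shift now-axes [ -8.8 -37.4  44.3] final-axes [ 10.6 -34.4  46.3] f [-1.   0.4 -0.2] open 0.0854
```

```bash
python3 -m crank '[[0.011,0.006,-0.113,0,-9,10,-1],[0.011,0.006,-0.113,0,-9,10,-1],[0.011,0.006,-0.113,0,-9,10,-1],[0.011,0.006,-0.113,0,-9,8,-1],[0.011,0.006,-0.113,0,0,8,-1],[0,0,0,0,0,0,-1]]'
python3 - <<'E'
from h import *
a=np.radians(32.2)
plan([.5305,-.2193,.40],[np.cos(a),np.sin(a),0],[0,0,-1])
o=ctrl.get_obs();p=eyes.get_image('wrist');save('w4',p['image']);np.save('o4.npy',o,allow_pickle=True);np.save('p4.npy',p,allow_pickle=True)
c=proj(p,[.5305,-.2188,.18],o).astype(int);print(c)
x=max(c[0]-80,0);y=c[1]-60;print(x,y)
save('w4z',cv2.resize(p['image'][y:y+120,x:x+160],(800,600),interpolation=cv2.INTER_CUBIC))
E
```

```text
t: 4.95
tool_pos: [0.5344, -0.2155, 0.3989]
tool_rot: [-1.481, -2.769, -0.005]
contact_force: [-0.1, -0.5, -1.5]
opening: 0.0854
t 4.95 pos [ 0.5344 -0.2155  0.3989] turn [ 0.002 -0.003  0.027] shift now-axes [-1.  -5.3 -1.1] final-axes [-1.1 -5.3 -1.1] f [-0.1 -0.5 -1.5] open 0.0854
[310 225]
230 165
```

View pics/w4z.png

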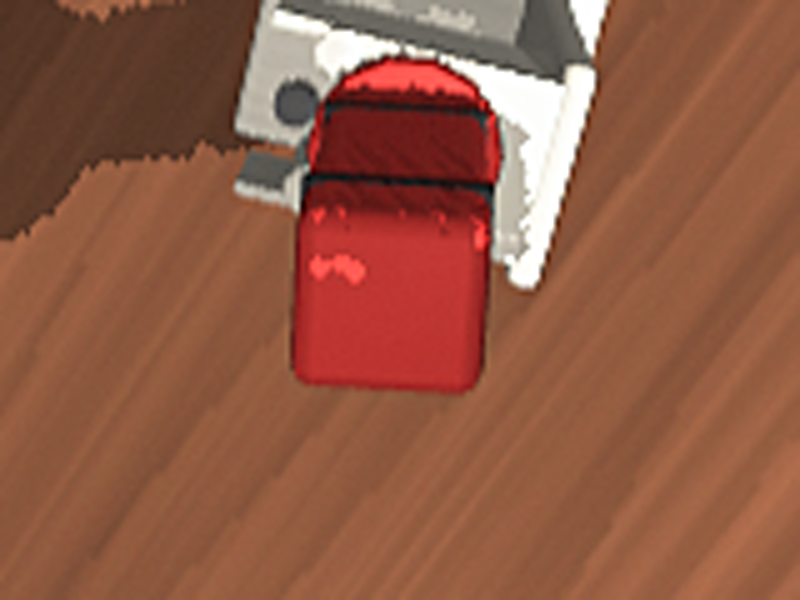

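```bash
python3 -m crank '[[0,0,0.04,-1,-6,0,-1],[0,0,0,0,0,20,-1],[0,0,0,0,0,30,-1],[0,0,0,0,0,20,-1],[0,0,0,0,0,0,-1]]'
python3 - <<'E'
from h import *
a=np.radians(30.5)
plan([.530,-.2196,.307],[np.cos(a),np.sin(a),0],[0,0,-1])
o=ctrl.get_obs();p=eyes.get_image('wrist');save('w5',p['image'])
E
```

```text
t: 5.42
tool_pos: [0.5344, -0.2197, 0.3344]
tool_rot: [1.558, 2.715, 0.011]
contact_force: [-1.2, -0.1, -0.4]
opening: 0.0854
t 5.42 pos [ 0.5344 -0.2197  0.3344] turn [ 0.012  0.007 -0.003] shift now-axes [ 2.5 -4.1 27.3] final-axes [ 2.3 -3.8 27.4] f [-1.2 -0.1 -0.4] open 0.0854
```

View pics/w5.png

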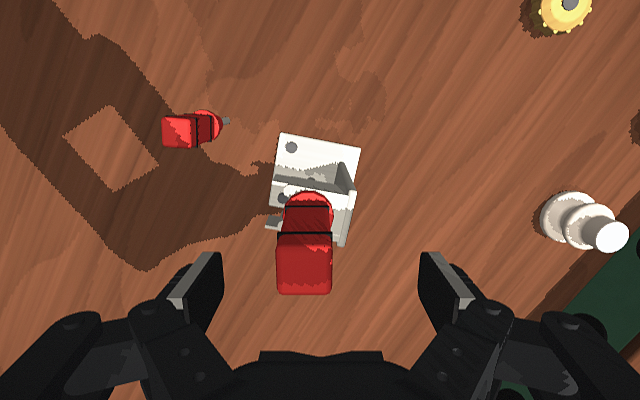

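The handle at (304,262) is square to the jaws, about 4 mm left of their centre. I'll correct that, go down and close.

```bash
python3 -m crank '[[0.012,0.007,0,2,-4,12,-1],[0,0,0,0,0,14,-1],[0,0,0,0,0,0,-1]]'
python3 - <<'E'
from h import *
a=np.radians(30.5)
plan([.530,-.2196,.307],[np.cos(a),np.sin(a),0],[0,0,-1])
o=ctrl.get_obs();p=eyes.get_image('wrist');save('w6',p['image'])
E
```

```text
t: 5.72
tool_pos: [0.5322, -0.2207, 0.3134]
tool_rot: [1.562, 2.716, -0.0]
contact_force: [-1.4, -0.0, -1.0]
opening: 0.0854
t 5.72 pos [ 0.5322 -0.2207  0.3134] turn [ 0.004  0.007 -0.005] shift now-axes [ 2.1 -1.3  6.4] final-axes [ 2.1 -1.3  6.4] f [-1.4 -0.  -1. ] open 0.0854
```

View pics/w6.png

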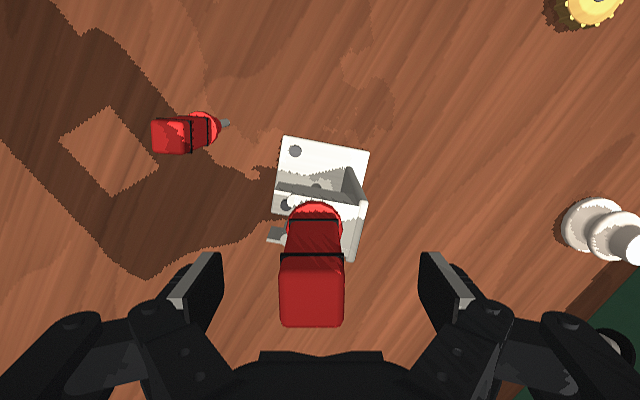

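```bash
python3 -m crank '[[0.004,0.006,0,2,-3,7,-1],[0,0,0,0,0,0,-1]]'
python3 - <<'E'
from h import *
a=np.radians(30.5)
plan([.530,-.2196,.307],[np.cos(a),np.sin(a),0],[0,0,-1])
E
python3 -m crank '[[0,0,0,0,0,0,0],[0,0,0,0,0,0,0.3],[0,0,0,0,0,0,0.6],[0,0,0,0,0,0,1],[0,0,0,0,0,0,1],[0,0,0,0,0,0,1],[0,0,0,0,0,0,1]]' 40
python3 - <<'E'
from h import *
a=np.radians(30.5)
plan([.530,-.2196,.307],[np.cos(a),np.sin(a),0],[0,0,-1])
o=ctrl.get_obs();p=eyes.get_image('wrist');save('w7',p['image'])
E
```

```text
t: 5.93
tool_pos: [0.5292, -0.2209, 0.3086]
tool_rot: [1.565, 2.719, -0.001]
contact_force: [0.1, -0.1, 0.3]
opening: 0.0852
t 5.93 pos [ 0.5292 -0.2209  0.3086] turn [ 0.002  0.004 -0.006] shift now-axes [0.7 1.4 1.6] final-axes [0.7 1.4 1.6] f [ 0.1 -0.1  0.3] open 0.0852
t: 6.52
tool_pos: [0.5295, -0.2213, 0.3106]
tool_rot: [1.564, 2.716, -0.001]
contact_force: [-0.1, -0.3, -0.6]
opening: 0.0237
t 6.52 pos [ 0.5295 -0.2213  0.3106] turn [ 0.003  0.007 -0.006] shift now-axes [1.2 1.3 3.6] final-axes [1.2 1.3 3.6] f [-0.1 -0.3 -0.6] open 0.0237
```

View pics/w7.png

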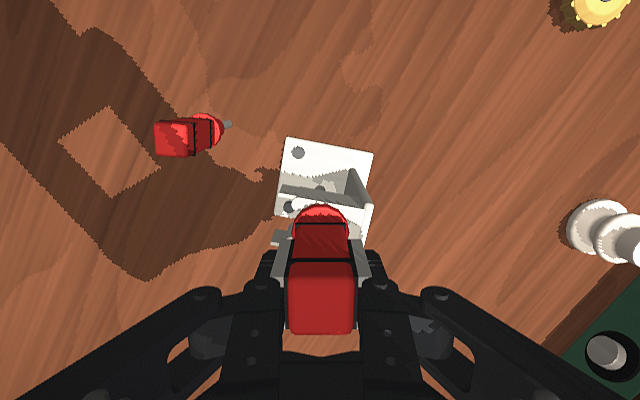

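Gripped (opening 23.7 mm, TCP 290.6 mm above the tip). Lifting.

```bash
python3 -m crank '[[0,0,0,0,0,-5,1],[0,0,0,0,0,-20,1],[0,0,0,0,0,-25,1],[0,0,0,0,0,-25,1],[0,0,0,0,0,-25,1],[0,0,0,0,0,-25,1],[0,0,0,0,0,-10,1],[0,0,0,0,0,0,1]]' 60
python3 - <<'E'
from h import *
e=np.array([.9917,-.1288,0]);n=np.array([-.0644,-.4959,.866])
for q in ('scene','side'):
    p=eyes.get_image(q);save(q+'1',p['image'])
    print([(np.round(d['centre'],4).tolist(),round(d['confidence'],2)) for d in spotter.mark_of('probe_tip',p)[:2]])
tip=np.array([.5857,.1632,.065])-.008*e
plan(tip+(.2906+.09)*n,e,-n)
E
```

```text
t: 7.23
tool_pos: [0.5276, -0.2207, 0.4473]
tool_rot: [1.567, 2.721, -0.006]
contact_force: [-0.3, -0.3, -1.6]
opening: 0.0234
[([0.5295, -0.2228, 0.1605], 0.65), ([0.5251, -0.22, 0.2398], 0.5)]
[([0.5227, -0.2182, 0.1519], 0.62), ([0.4392, -0.2117, 0.0033], 0.52)]
t 7.43 pos [ 0.5271 -0.2205  0.4422] turn [-0.179  0.503  0.638] shift now-axes [156.2 121.2  47.4] final-axes [147.4   0.7 140.1] f [ 0.9 -0.7 -2. ] open 0.0232
```

View pics/side1.png

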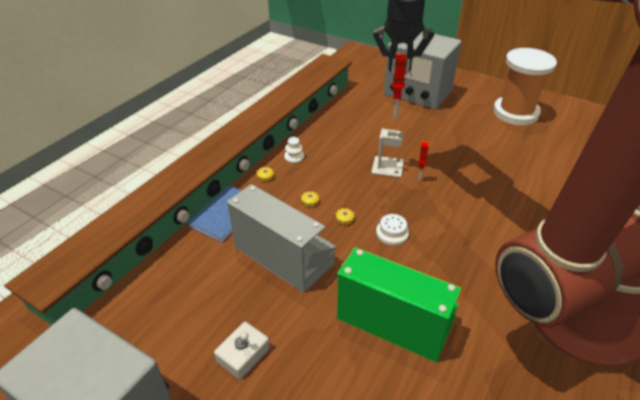

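```bash
python3 -m crank '[[-0.026,0.072,0.091,0,0,0,1],[-0.026,0.072,0.091,0,0,0,1],[-0.026,0.072,0.091,0,0,0,1],[-0.026,0.072,0.091,0,0,0,1],[-0.026,0.072,0.091,0,0,0,1],[-0.026,0.072,0.091,0,0,0,1],[-0.026,0.072,0.091,0,0,0,1],[0,0,0,0,0,0,1]]'
cat >> h.py <<'E'
e=np.array([.9917,-.1288,0]);n=np.array([-.0644,-.4959,.866]);CH=np.array([.5857,.1632,.065]);L=.2906
E
python3 - <<'E'
from h import *
plan(CH-.008*e+(L+.09)*n,e,-n)
E
```

```text
t: 8.1
tool_pos: [0.5254, -0.219, 0.4226]
tool_rot: [-2.061, -1.747, -0.555]
contact_force: [-0.0, -0.6, -1.0]
opening: 0.0232
t 8.1 pos [ 0.5254 -0.219   0.4226] turn [-0.016 -0.032 -0.039] shift now-axes [152.2  -1.4 127.4] final-axes [156.2   2.6 122.5] f [-0.  -0.6 -1. ] open 0.0232
```

```bash
python3 -m crank '[[-0.016,-0.032,-0.039,28,0,15,1],[0,0,0,30,0,20,1],[0,0,0,30,0,20,1],[0,0,0,30,0,20,1],[0,0,0,25,0,15,1],[0,0,0,0,0,0,1]]'
python3 - <<'E'
from h import *
plan(CH-.008*e+(L+.09)*n,e,-n)
E
```

```text
t: 8.6
tool_pos: [0.5464, -0.0482, 0.4042]
tool_rot: [-2.06, -1.818, -0.529]
contact_force: [0.9, -0.9, -1.6]
opening: 0.0234
t 8.6 pos [ 0.5464 -0.0482  0.4042] turn [-0.012  0.012  0.001] shift now-axes [16.6  4.  20.2] final-axes [16.3  3.8 20.5] f [ 0.9 -0.9 -1.6] open 0.0234
```

```bash
python3 -m crank '[[-0.012,0.012,0,10,2,10,1],[0,0,0,6,2,8,1],[0,0,0,0,0,0,1],[0,0,0,0,0,0,1]]'
python3 - <<'E'
from h import *
plan(CH-.008*e+(L+.09)*n,e,-n)
o=ctrl.get_obs();p=eyes.get_image('wrist');save('w8',p['image']);np.save('o8.npy',o,allow_pickle=True);np.save('p8.npy',p,allow_pickle=True)
for q in ('scene',):
    p=eyes.get_image(q);save(q+'2',p['image'])
    print([(np.round(d['centre'],4).tolist(),round(d['confidence'],2)) for d in spotter.mark_of('probe_tip',p)[:2]])
    o=ctrl.get_obs();M=R.from_rotvec(o['tool_rot']).as_matrix();T=o['tool_pos']+M[:,2]*L;print('tip pred',T.round(4))
    c=proj(p,T).astype(int);save('scene2z',cv2.resize(p['image'][c[1]-60:c[1]+60,c[0]-80:c[0]+80],(800,600),interpolation=cv2.INTER_CUBIC));print(c, proj(p,T))
E
```

```text
t: 8.93
tool_pos: [0.5523, -0.0235, 0.3909]
tool_rot: [-2.053, -1.824, -0.538]
contact_force: [-0.1, -0.3, -1.4]
opening: 0.0235
t 8.93 pos [ 0.5523 -0.0235  0.3909] turn [-0.009  0.008  0.009] shift now-axes [ 1.   1.1 -3.7] final-axes [ 1.1  1.1 -3.6] f [-0.1 -0.3 -1.4] open 0.0235
[([0.5696, 0.1163, 0.1419], 0.72), ([0.4374, -0.2143, 0.0009], 0.49)]
tip pred [0.5688 0.1184 0.1389]
[331 198] [331.15204535 198.73985935]
```

View pics/w8.png

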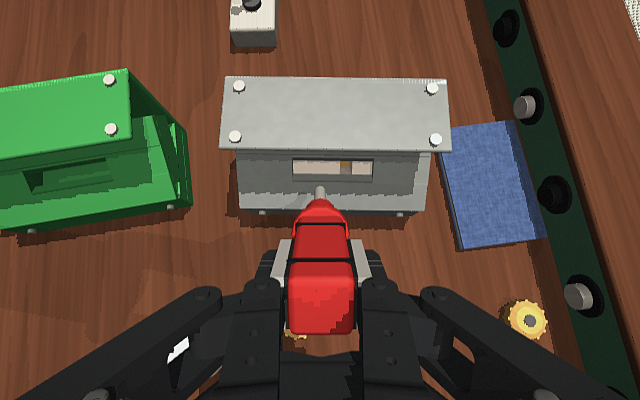

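View pics/scene2z.png

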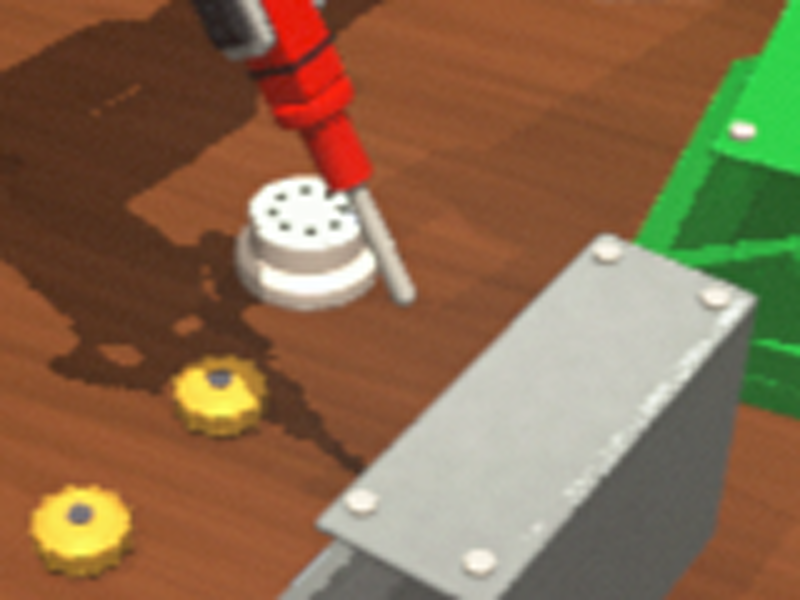

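Run:
```python
from h import *
o=np.load('o8.npy',allow_pickle=True).item();p=np.load('p8.npy',allow_pickle=True).item()
M=R.from_rotvec(o['tool_rot']).as_matrix();T=o['tool_pos']+M[:,2]*L
print(proj(p,T,o), 'mid',proj(p,CH,o),'hole',proj(p,CH+.015*e,o), 'ends',proj(p,CH-.042*e,o),proj(p,CH+.042*e,o), proj(p,T+M[:,0]*.002,o),proj(p,T+M[:,1]*.002,o))
save('w8z',cv2.resize(p['image'][145:220,280:380],(800,600),interpolation=cv2.INTER_CUBIC))
```

```text
[320.12717538 192.59036184] mid [331.94078936 167.11718241] hole [346.09163308 167.25712228] ends [292.35373893 166.7257    ] [371.57990048 167.50917967] [320.12611665 190.21607136] [322.5864084  192.58956522]
```

View pics/w8z.png

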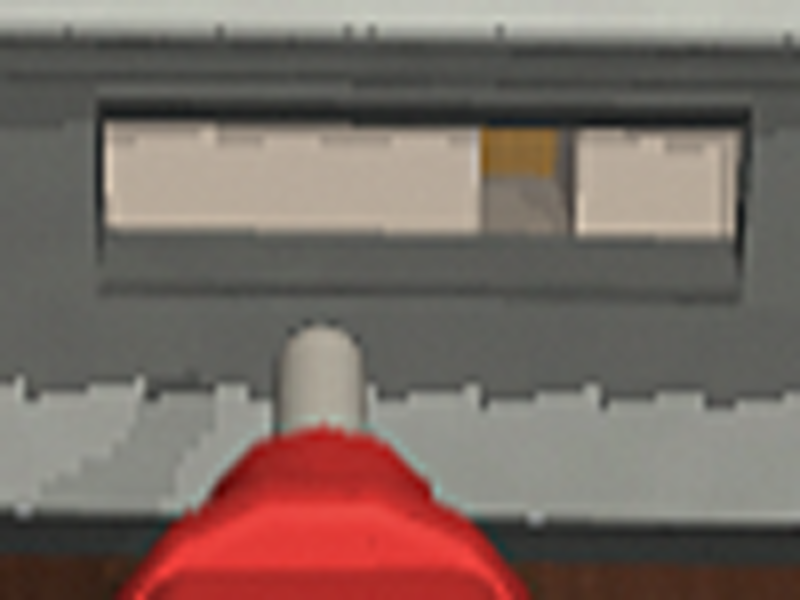

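Run:
```python
from h import *
from scipy.optimize import least_squares
o=np.load('o8.npy',allow_pickle=True).item();p=np.load('p8.npy',allow_pickle=True).item()
M=R.from_rotvec(o['tool_rot']).as_matrix()
s=eyes.get_image('scene')
# local colour differences: print scene crop around tip
c=(331,198);save('scene3z',cv2.resize(s['image'][183:213,311:351],(800,600),interpolation=cv2.INTER_CUBIC))
for name,pp,oo in (('wrist',p,o),('scene',s,ctrl.get_obs())):
    M=R.from_rotvec(oo['tool_rot']).as_matrix()
    for dx in (0,.002):
        ring=[]
        C=oo['tool_pos']+M[:,2]*(L-.0045)+M[:,0]*dx
        # sphere silhouette approx
        u=proj(pp,C,oo);f,_,_=K(pp);r,t=ext(pp,oo);d=np.linalg.norm(r@C+t);print(name,dx,'centre',u.round(1),'rad px',round(.0045*f/d,1))
```

```text
wrist 0 centre [320.1 194.1] rad px 5.6
wrist 0.002 centre [320.1 191.7] rad px 5.6
scene 0 centre [330.2 196.7] rad px 2.3
scene 0.002 centre [330.9 196.6] rad px 2.3
```

View pics/scene3z.png

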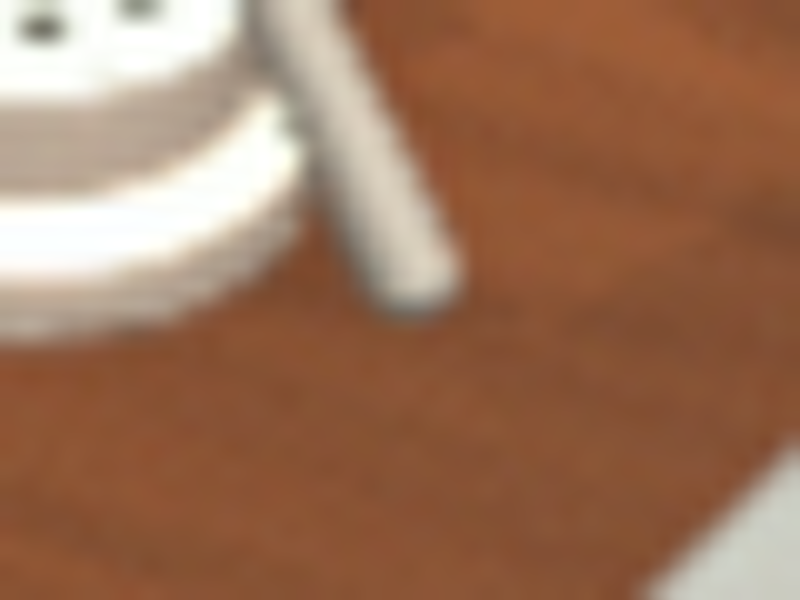

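```bash
cat >> h.py <<'E'
def tgt(a,h): 
    x=np.cross(e,-n); plan(CH+a/1000*e+(L+h/1000)*n-.0022*x,e,-n)
    o=ctrl.get_obs();M=R.from_rotvec(o['tool_rot']).as_matrix();T=o['tool_pos']+M[:,2]*L+M[:,0]*.0022-CH
    print('tip in channel: a %.1f x %.1f z %.1f'%(T@e*1e3,T@x*1e3,T@n*1e3),'f_n %.1f'%(o['contact_force']@n),'f_e %.1f f_x %.1f'%(o['contact_force']@e,o['contact_force']@x), 'tq',o['wrist_torque'].round(2))
E
python3 -c "
from h import *
tgt(-8,0)"
```

```text
t 9.13 pos [ 0.5525 -0.0242  0.392 ] turn [-0.007  0.007  0.007] shift now-axes [-0.4  1.4 87.6] final-axes [-1.   0.8 87.6] f [-0.4 -0.3 -0.9] open 0.0232
tip in channel: a -10.7 x -1.0 z 87.6 f_n -0.6 f_e -0.3 f_x -0.7 tq [-0.39  0.06  0.03]
```

```bash
python3 -m crank '[[-0.007,0.007,0.007,0,1,15,1],[0,0,0,0,0,25,1],[0,0,0,0,0,15,1],[0,0,0,0,0,0,1]]'
python3 -c "
from h import *
tgt(-8,0)"
```

```text
t: 9.47
tool_pos: [0.5583, -0.0002, 0.3464]
tool_rot: [-2.069, -1.812, -0.56]
contact_force: [-1.2, 0.2, -2.3]
opening: 0.0234
t 9.47 pos [ 5.583e-01 -2.000e-04  3.464e-01] turn [ 0.01   0.002 -0.001] shift now-axes [ 0.5 -2.2 35.9] final-axes [ 0.4 -1.9 35.9] f [-1.2  0.2 -2.3] open 0.0234
tip in channel: a -3.2 x -1.2 z 35.9 f_n -2.0 f_e -1.2 f_x -1.1 tq [-0.41  0.05  0.04]
```

```bash
python3 -m crank '[[0.01,0.002,-0.001,0.5,-2,12,1],[0,0,0,0,0,10,1],[0,0,0,0,0,0,1]]'
python3 -c "
from h import *
tgt(-8,0)
o=ctrl.get_obs();p=eyes.get_image('wrist');save('w9z',cv2.resize(p['image'][100:250,220:420],(800,600),interpolation=cv2.INTER_CUBIC))
print(proj(p,CH,o),proj(p,CH-.008*e,o))"
```

```text
t: 9.72
tool_pos: [0.5583, 0.0105, 0.3279]
tool_rot: [-2.063, -1.811, -0.553]
contact_force: [-0.6, 0.0, -1.1]
opening: 0.0234
t 9.72 pos [0.5583 0.0105 0.3279] turn [0.002 0.001 0.   ] shift now-axes [ 0.5 -0.6 14.5] final-axes [ 0.5 -0.5 14.5] f [-0.6  0.  -1.1] open 0.0234
tip in channel: a -6.9 x -0.8 z 14.5 f_n -0.9 f_e -0.6 f_x -0.6 tq [-0.4   0.04  0.05]
[328.23291406 184.58253357] [318.85269493 184.58831315]
```

View pics/w9z.png

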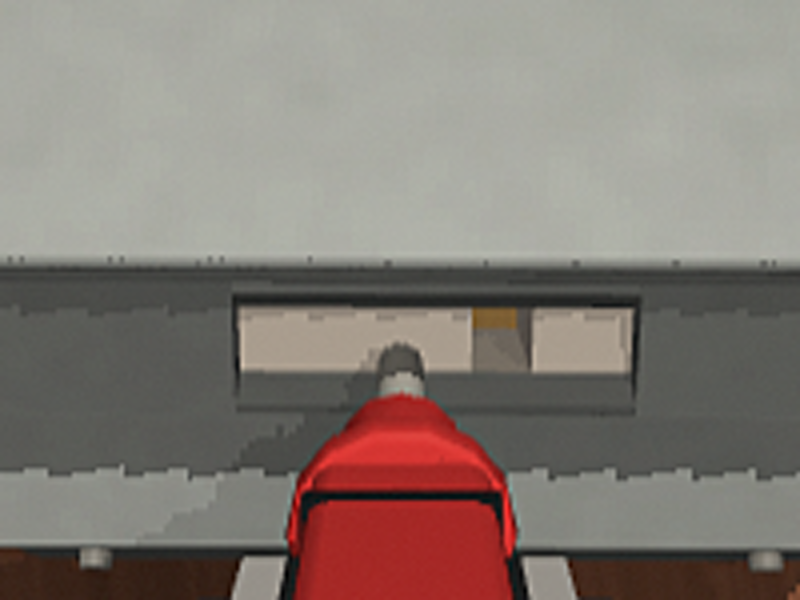

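The tip, at (400,350) in the crop, points at the channel floor left of the hole (475–530), and is about 14 mm above the floor. Going down in small steps.

```bash
python3 -m crank '[[0.002,0.001,0,0.5,-0.5,6,1],[0,0,0,0,0,3,1],[0,0,0,0,0,0,1]]'
python3 -c "
from h import *
tgt(-8,0)"
python3 -m crank '[[0,0,0,0,0,3,1],[0,0,0,0,0,0,1]]'
python3 -c "
from h import *
tgt(-8,0)"
```

```text
t: 10.02
tool_pos: [0.5593, 0.0151, 0.3222]
tool_rot: [-2.062, -1.813, -0.556]
contact_force: [-0.4, -0.6, -1.3]
opening: 0.0235
t 10.02 pos [0.5593 0.0151 0.3222] turn [0.003 0.    0.001] shift now-axes [-0.6 -0.9  7.3] final-axes [-0.6 -0.9  7.3] f [-0.4 -0.6 -1.3] open 0.0235
tip in channel: a -6.2 x 0.6 z 7.3 f_n -0.8 f_e -0.3 f_x -1.2 tq [-0.41  0.03  0.05]
t: 10.18
tool_pos: [0.5597, 0.0166, 0.32]
tool_rot: [-2.062, -1.813, -0.557]
contact_force: [-0.7, -0.2, -1.8]
opening: 0.0237
t 10.18 pos [0.5597 0.0166 0.32  ] turn [0.004 0.    0.002] shift now-axes [-0.9 -1.1  4.6] final-axes [-0.9 -1.1  4.6] f [-0.7 -0.2 -1.8] open 0.0237
tip in channel: a -5.6 x 0.8 z 4.6 f_n -1.4 f_e -0.7 f_x -1.2 tq [-0.36  0.01 -0.06]
```

```bash
python3 -m crank '[[0.004,0,0.002,-1,-1,2,1],[0,0,0,0,0,2,1],[0,0,0,0,0,1,1]]'
python3 -c "
from h import *
tgt(-8,0)"
python3 -m crank '[[0,0,0,0,0,2,1],[0,0,0,0,0,1,1]]'
python3 -c "
from h import *
tgt(-8,0)"
```

```text
t: 10.43
tool_pos: [0.5592, 0.0182, 0.3157]
tool_rot: [-2.062, -1.811, -0.554]
contact_force: [-1.2, -1.5, 2.7]
opening: 0.0231
t 10.43 pos [0.5592 0.0182 0.3157] turn [0.002 0.    0.   ] shift now-axes [-0.1 -0.4  0.1] final-axes [-0.1 -0.4  0.1] f [-1.2 -1.5  2.7] open 0.0231
tip in channel: a -7.2 x -0.0 z 0.1 f_n 3.2 f_e -1.0 f_x -0.1 tq [-0.34  0.16  0.07]
t: 10.6
tool_pos: [0.5598, 0.0189, 0.3159]
tool_rot: [-2.061, -1.815, -0.552]
contact_force: [-3.6, -3.8, 2.7]
opening: 0.023
t 10.6 pos [0.5598 0.0189 0.3159] turn [0.001 0.002 0.003] shift now-axes [-0.8 -0.9 -0. ] final-axes [-0.8 -0.9 -0. ] f [-3.6 -3.8  2.7] open 0.023
tip in channel: a -6.8 x 0.2 z -0.0 f_n 4.4 f_e -3.0 f_x -2.3 tq [-0.52  0.76  0.44]
```

Floor contact at z = 0.0 with about 5 N. Sliding towards the hole.

```bash
python3 -m crank '[[0,0,0,-0.3,4,1,1],[0,0,0,0,4,1,1],[0,0,0,0,4,1,1]]'
python3 -c "
from h import *
tgt(15,0)"
python3 -m crank '[[0,0,0,0,4,1,1],[0,0,0,0,4,1,1]]'
python3 -c "
from h import *
tgt(15,0)"
```

```text
t: 10.85
tool_pos: [0.5701, 0.018, 0.3161]
tool_rot: [-2.05, -1.817, -0.536]
contact_force: [-9.0, -5.3, 9.5]
opening: 0.0233
t 10.85 pos [0.5701 0.018  0.3161] turn [-0.014  0.003  0.005] shift now-axes [-1.4 11.8 -0.3] final-axes [-1.3 11.8 -0.2] f [-9.  -5.3  9.5] open 0.0233
tip in channel: a -0.9 x 0.3 z -0.1 f_n 11.4 f_e -8.2 f_x -0.8 tq [-0.19  2.15  1.25]
t: 11.02
tool_pos: [0.5767, 0.0176, 0.3162]
tool_rot: [-2.04, -1.818, -0.522]
contact_force: [-8.7, -3.9, 7.4]
opening: 0.0238
t 11.02 pos [0.5767 0.0176 0.3162] turn [-0.028  0.004  0.007] shift now-axes [-1.8  5.1 -0.4] final-axes [-1.8  5.2 -0.3] f [-8.7 -3.9  7.4] open 0.0238
tip in channel: a 1.7 x 0.5 z -0.2 f_n 8.9 f_e -8.1 f_x -0.6 tq [-0.25  2.12  1.2 ]
```

```bash
python3 -m crank '[[-0.02,0,0,-1,2,-0.5,1],[-0.01,0,0,0,2,0,1],[0,0,0,0,1,0.3,1]]'
python3 -c "
from h import *
tgt(15,0)"
```

```text
t: 11.27
tool_pos: [0.5822, 0.0158, 0.3165]
tool_rot: [-2.061, -1.822, -0.555]
contact_force: [-0.1, 0.2, -1.6]
opening: 0.0237
t 11.27 pos [0.5822 0.0158 0.3165] turn [0.004 0.004 0.007] shift now-axes [-1.  -0.6  0.5] final-axes [-1.  -0.5  0.5] f [-0.1  0.2 -1.6] open 0.0237
tip in channel: a 16.8 x -0.3 z 0.5 f_n -1.5 f_e -0.2 f_x -0.7 tq [-0.37  0.06 -0.01]
```

```bash
python3 -c "
from h import *
tgt(15,0)
o=ctrl.get_obs();p=eyes.get_image('wrist');save('w10z',cv2.resize(p['image'][100:250,220:420],(800,600),interpolation=cv2.INTER_CUBIC))
M=R.from_rotvec(o['tool_rot']).as_matrix();T=o['tool_pos']+M[:,2]*L+M[:,0]*.0022
f=lambda X:((proj(p,X,o)-[220,100]+.4)*4).round(0)
print('hole',f(CH+.015*e),'tip',f(T),'ends',f(CH-.042*e),f(CH+.042*e))"
```

```text
t 11.27 pos [0.5822 0.0158 0.3165] turn [0.004 0.004 0.007] shift now-axes [-1.  -0.6  0.5] final-axes [-1.  -0.5  0.5] f [-0.1  0.2 -1.6] open 0.0237
tip in channel: a 16.8 x -0.3 z 0.5 f_n -1.5 f_e -0.2 f_x -0.7 tq [-0.37  0.06 -0.01]
hole [393. 359.] tip [402. 362.] ends [112. 358.] [526. 360.]
```

View pics/w10z.png

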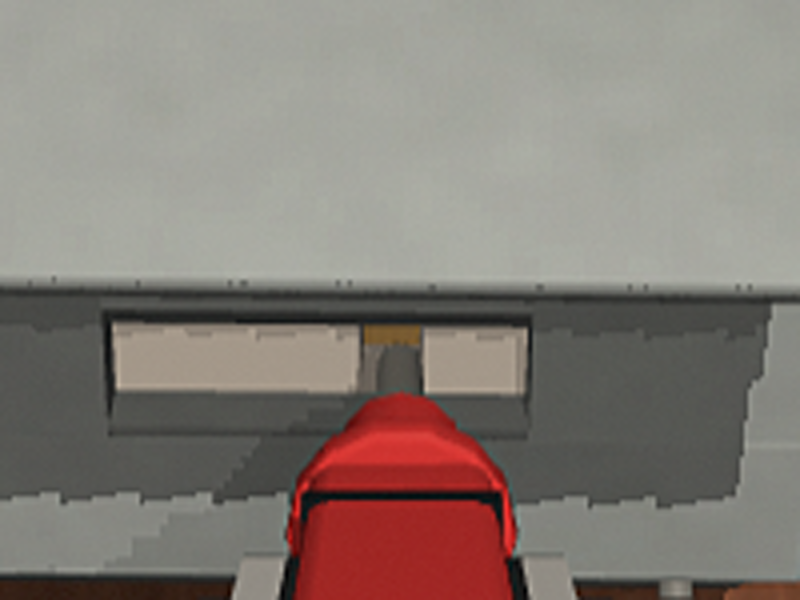

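The tip (centre column 398) is over the hole (360–422, centre 391). I'll centre it by 1.5 mm and lower it.

```bash
python3 -m crank '[[0.002,0.003,0.006,-0.5,-1,2,1],[0,0,0,0,0,3,1],[0,0,0,0,0,3,1]]'
python3 -c "
from h import *
tgt(15,-38)"
```

```text
t: 11.57
tool_pos: [0.5817, 0.0197, 0.3086]
tool_rot: [-2.063, -1.812, -0.554]
contact_force: [0.1, 0.4, -1.4]
opening: 0.0231
t 11.57 pos [0.5817 0.0197 0.3086] turn [0.003 0.001 0.001] shift now-axes [-0.3  0.4 29.7] final-axes [-0.3  0.5 29.7] f [ 0.1  0.4 -1.4] open 0.0231
tip in channel: a 15.3 x 0.0 z -8.3 f_n -1.4 f_e 0.0 f_x -0.4 tq [-0.42  0.07 -0.  ]
```

Dropped in, 8 mm deep with no force on it. Going down.

```bash
python3 -m crank '[[0.002,0,0,0,0.3,6,1],[0,0,0,0,0,7,1],[0,0,0,0,0,6,1],[0,0,0,0,0,4,1]]'
python3 -c "
from h import *
tgt(15,-39)"
```

```text
t: 11.9
tool_pos: [0.5833, 0.0325, 0.2858]
tool_rot: [-2.061, -1.811, -0.551]
contact_force: [0.3, -0.2, -0.8]
opening: 0.0232
t 11.9 pos [0.5833 0.0325 0.2858] turn [-0.001  0.001  0.   ] shift now-axes [-0.1  0.6  4.6] final-axes [-0.1  0.6  4.6] f [ 0.3 -0.2 -0.8] open 0.0232
tip in channel: a 14.2 x -0.2 z -34.4 f_n -0.6 f_e 0.3 f_x -0.5 tq [-0.37  0.08 -0.  ]
```

```bash
python3 -m crank '[[0,0,0,0,0.5,2,1],[0,0,0,0,0,2,1],[0,0,0,0,0,1,1],[0,0,0,0,0,1,1]]'
python3 -c "
from h import *
tgt(15,-39)"
```

```text
t: 12.23
tool_pos: [0.5846, 0.0351, 0.2822]
tool_rot: [-2.058, -1.815, -0.546]
contact_force: [-2.9, -4.0, 3.7]
opening: 0.0234
t 12.23 pos [0.5846 0.0351 0.2822] turn [-0.004  0.003  0.003] shift now-axes [-0.7 -0.4  0.1] final-axes [-0.7 -0.4  0. ] f [-2.9 -4.   3.7] open 0.0234
tip in channel: a 14.2 x -0.2 z -39.0 f_n 5.4 f_e -2.4 f_x -1.9 tq [-0.56  0.76  0.44]
```

Bottomed at −39 mm. Easing the pressure, then opening and backing out along the tool axis.

```bash
python3 -m crank '[[0,0,0,-0.4,-0.4,-0.3,1],[0,0,0,0,0,0,0.5],[0,0,0,0,0,0,0],[0,0,0,0,0,0,-0.5],[0,0,0,0,0,0,-1],[0,0,0,0,0,0,-1],[0,0,0,0,0,0,-1]]' 20
python3 -c "
from h import *
tgt(15,-39)
p=eyes.get_image('wrist');save('w11',p['image'])"
```

```text
t: 12.82
tool_pos: [0.5851, 0.0349, 0.2837]
tool_rot: [-2.059, -1.815, -0.552]
contact_force: [-0.5, -0.3, -0.1]
opening: 0.0819
t 12.82 pos [0.5851 0.0349 0.2837] turn [-0.     0.001  0.004] shift now-axes [-1.3 -0.9  1.5] final-axes [-1.3 -0.9  1.5] f [-0.5 -0.3 -0.1] open 0.0819
tip in channel: a 15.8 x 0.9 z -37.5 f_n 0.1 f_e -0.5 f_x -0.4 tq [-0.24 -0.02  0.  ]
```

View pics/w11.png

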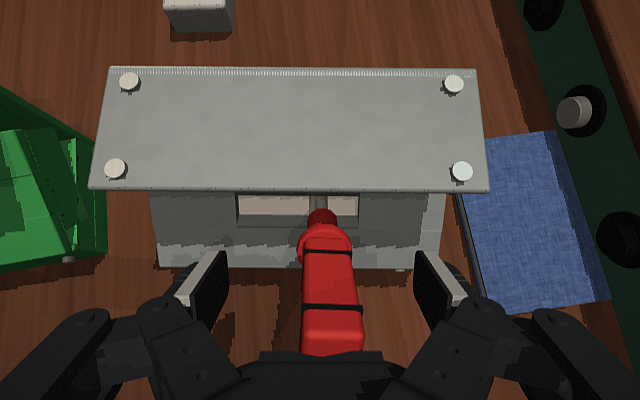

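Released: the probe stands in the hole at (320,210), leaning a little, and the fingers are clear on both sides. Backing out.

```bash
python3 -m crank '[[0,0,0,0,0,-15,-1],[0,0,0,0,0,-30,-1],[0,0,0,0,0,-35,-1],[0,0,0,0,0,-35,-1],[0,0,0,0,0,-35,-1],[0,0,0,0,0,-10,-1],[0,0,0,0,0,0,-1],[0,0,0,0,0,0,-1]]'
python3 - <<'E'
from h import *
o=ctrl.get_obs();p=eyes.get_image('wrist');save('w12',p['image']);s=eyes.get_image('scene');save('scene4',s['image'])
for pp in (p,s):
  for q in ['probe_mid','probe_tip','valve_base','insulator','log_book','nut_a']:
    print(q,[(np.round(d['centre'],3).tolist(),round(d['confidence'],2)) for d in spotter.mark_of(q,pp)[:3]])
exp=CH+.015*e-.039*n+.08*n;print('expected mid',exp.round(3))
print(ctrl.get_obs()['dq'].round(3),ctrl.get_obs()['contact_force'])
E
```

```text
t: 13.53
tool_pos: [0.5738, -0.0463, 0.4248]
tool_rot: [-2.056, -1.813, -0.544]
contact_force: [-0.1, 0.6, -1.1]
opening: 0.0853
probe_mid [([0.604, 0.133, 0.096], 0.65)]
probe_tip []
valve_base [([0.584, 0.156, 0.13], 0.75)]
insulator [([0.767, -0.132, -0.001], 0.54)]
log_book [([0.774, 0.138, -0.0], 0.88), ([0.605, 0.186, 0.037], 0.72)]
nut_a [([0.779, -0.022, -0.002], 0.88), ([0.528, 0.008, 0.003], 0.85)]
probe_mid [([0.44, -0.215, 0.055], 0.79), ([0.598, 0.133, 0.092], 0.57)]
probe_tip [([0.438, -0.212, -0.0], 0.67), ([0.602, 0.131, 0.095], 0.5)]
valve_base [([0.412, -0.002, -0.004], 0.89)]
insulator []
log_book [([0.775, 0.14, -0.003], 0.76)]
nut_a [([0.63, -0.0, 0.001], 0.6), ([0.781, -0.018, 0.004], 0.52)]
expected mid [0.598 0.141 0.101]
[-0.002  0.    -0.002  0.001  0.001  0.   ] [ 0.84821411 -0.35059088 -0.18686852]
```

View pics/w12.png

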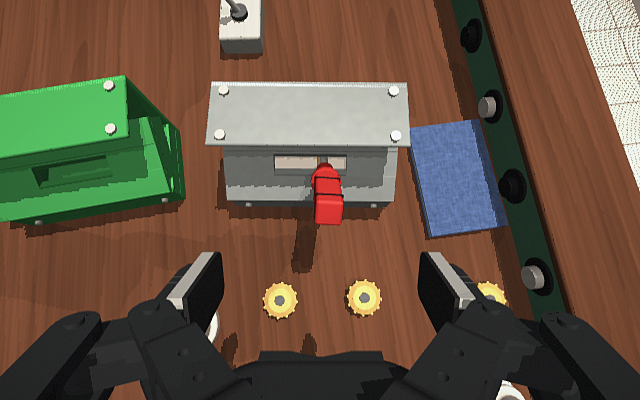

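View pics/scene4.png

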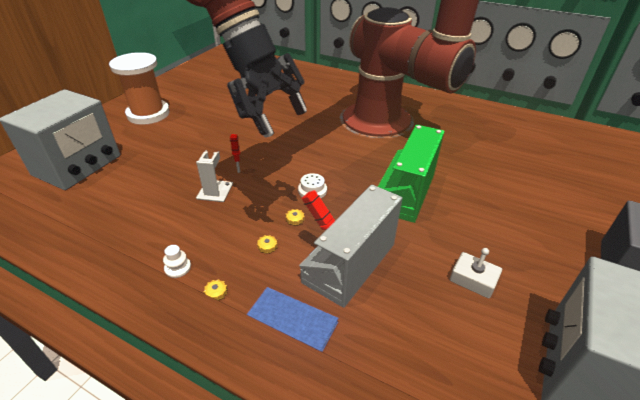

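Run:
```python
from h import *
p=eyes.get_image('wrist');o=ctrl.get_obs();s=eyes.get_image('scene')
a=cv2.resize(p['image'][130:250,250:410],(800,600),interpolation=cv2.INTER_CUBIC);save('w13z',a)
b=cv2.resize(s['image'][175:250,285:385],(800,600),interpolation=cv2.INTER_CUBIC);save('s13z',b)
for nm,pp,org,k in(('w',p,(250,130),5),('s',s,(285,175),8)):
  x=np.cross(e,-n)
  for dx,dy in((0,0),(-.128,0),(0,.1),(-.128,.1),(-.23,0)):
    d=n+dx*x+dy*e;d/=np.linalg.norm(d);T=CH+.015*e-.0385*n
    print(nm,dx,dy,'top',((proj(pp,T+.16*d,o)-org+.4)*k).round(),'collar',((proj(pp,T+.093*d,o)-org+.4)*k).round())
```

```text
w 0 0 top [367. 298.] collar [367. 212.]
w -0.128 0 top [367. 412.] collar [367. 268.]
w 0 0.1 top [464. 297.] collar [413. 212.]
w -0.128 0.1 top [460. 411.] collar [412. 267.]
w -0.23 0 top [366. 492.] collar [367. 308.]
s 0 0 top [263. 126.] collar [376. 366.]
s -0.128 0 top [204. 137.] collar [342. 370.]
s 0 0.1 top [224. 165.] collar [355. 390.]
s -0.128 0.1 top [166. 175.] collar [321. 393.]
s -0.23 0 top [164. 151.] collar [317. 376.]
```

View pics/w13z.png

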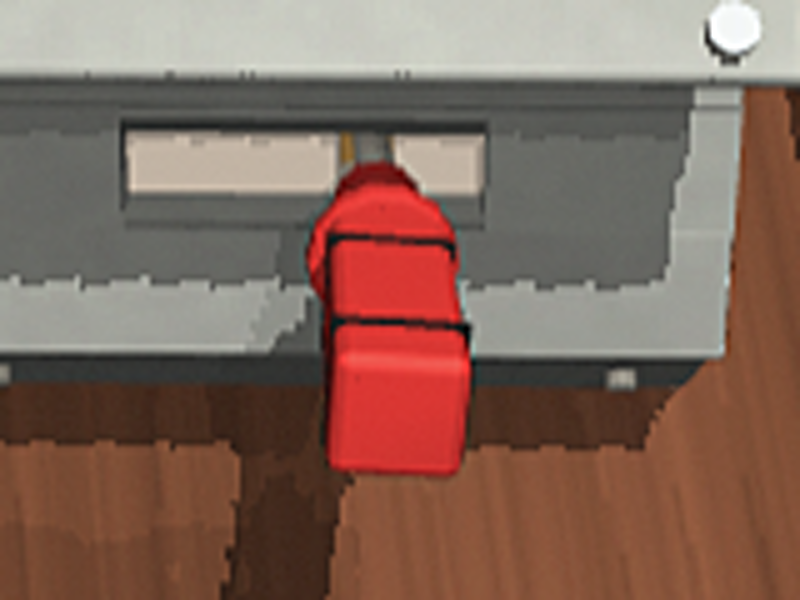

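View pics/s13z.png

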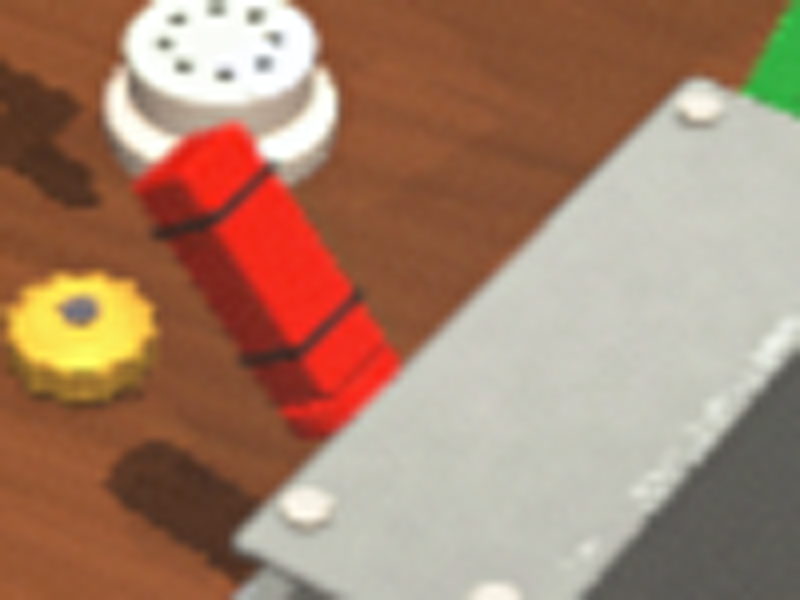

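The probe leans about 0.13 rad, resting on the hole's edge and within the 0.25 rad limit. It looks the same in successive pictures, and the bystanders are in place. Handing in.

```bash
python3 -c "
from h import *
print(ctrl.finish_job())"
```

```text
the job is handed in; nothing more can be done
None
```

The probe is standing released in the socket hole, and I handed the job in at about 14 s; no verdict came back. I lifted the larger probe from its clip, leaned it in under the grey housing's hood and set its tip on the channel floor. I then slid it about 20 mm to the hole, which the wrist camera could see at channel y ≈ −15 mm, and pushed it to the bottom.

**Checks that agreed:**
- **Depth:** the arm's pose put the tip 39 mm below the channel floor, with about 5 N of resistance there.
- **Lean:** after release the probe leans about 0.13 rad from the hole's axis, measured from the wrist picture and in line with the scene picture. The limit is 0.25 rad.
- **At rest:** pictures taken one after the other after release looked the same, and the gripper had backed out clear of everything.
- **Bystanders:** the ones found again were within about 6 mm of where they started. The insulator was seen again only from the wrist.

**Checks that were off:**
- **Slide:** friction dragged the tip at first (about 8 N sideways, 9 to 11 N down). I eased the pressure and corrected the tool's tilt. In the last stretch the tip ended about 0.5 mm clear of the floor before I lowered it into the hole, so it did not drop in by itself.
- **Final detections:** the tip could not be seen in the hole, and some reports were clearly wrong, such as a "valve base" on the hood.

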